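# Load a staple strip and close the magazine rail

### The arm

A 6-joint arm with a two-finger parallel gripper is mounted at the origin on a cart in front of the work surface, level with it; the furniture and walls round the work are solid. World frame = base frame: x ahead of the robot, y to its left, z up, the work surface at z = 0. Lengths are in m, angles in rad, forces in N, time in s.
With the tool pointing down it reaches from about 0.375 to 0.9 m from the base axis. Payload 3.1 kg.
Tool frame: the origin (TCP) lies midway between the tips of the shut fingers; the grasp point (between the pads) lies 19 mm behind it; z points along the fingers, y is the line along which they close (so a half turn about z gives the same grasp; the last joint's range is limited). The gripper opens to 85 mm and grips with 20 to 120 N. Pads are 22 mm wide; open, the fingers measure 114 mm over their backs; the gripper's body (76 mm by 85 mm) begins 54 mm behind the grasp point. The pads swing forward as they close: fully open they stand 13 mm farther back than shut.
Start: joints at [-1.31, 0.527, 1.433, -0, 1.181, -0.178], TCP at [0.266, -0.565, 0.231] pointing down, gripper open.
Joint ranges: [-3.08, 3.08], [-0.75, 2.2], [0.22, 2.44], [-1.43, 4.57], [0, 2.65], [-2.85, 2.85]. Speed limits (rad/s): [2.79, 2.79, 3.14, 3.14, 3.14, 3.14].

### API

Orientations are given as a unit quaternion [x, y, z, w].
In Python, from station import manip gives the robot as it stands.
- The arm moves only by the tool drive_tool, never from a script. Its argument "motion" is a list that holds one entry, the list of rows, each a list of 5 numbers: the finger opening in mm, from 0 to 85.4, then the shift along the tool's x, y, z in units of 30 mm (1.0 is 30 mm), then the turn about the tool's z in units of 8 degrees (1.0 is 8 degrees). In form: [[[fingers, x, y, z, yaw], ...]]. A call has 1 to 10 rows; each row is the pose to reach, as a shift and turn from the pose commanded when the call began, along the tool's axes at that moment; what a row does not reach only later rows make up. A row lasts 1/10 s, in which the tool goes at most 50 mm and 8.59 degrees, less where a joint would pass 70% of its speed; a pose out of reach is approached as far as the arm can. A call with a gripper value outside its range is refused whole. The fingers move at their own pace and stop on an object; "squeeze" is the grip in N (left out, the last holds). Time passes only in rows, so rows that repeat a pose let the fingers close. It gives the time, the measured TCP pose, the force, the opening and the grip force at its end, in the units of the state.
- manip.sense(): the state, without advancing time (a new reading comes with each control period).
- manip.snapshot(name): name is "scene" or "side" or "wrist"; returns the picture (400x640x3 uint8, red, green, blue); there is no depth.
- manip.camera_model(name): a dict with "fov_y" (degrees; the focal length in pixels is half the picture's height over the tangent of half this angle, whatever the lens; pixels are square), "cx", "cy" (the principal point, pixels), "origin" and "orientation" of the camera in the world. Camera axes: x right, y up, looking along -z (the intrinsics and any distortion apply to the point x, -y, -z); pixel columns grow to the right and rows downward; lengths in m; the calibration is good to about 2 mm. A picture is of the moment at which its call begins: read the wrist's pose just before it. camera_model takes no time and is no camera call; for the wrist camera it gives the pose at the moment of the call.
- manip.sign_off(): hands the job in; it is judged then, once.
The state is a dict: "t": time; "q": joint angles; "qd": joint speeds; "tau": joint torques, N m; "tcp_pos": TCP position; "tool_rot": TCP orientation; "force": force on the tool from outside, world axes, zero at the start; "ft_torque": the same for the moment, N m; "finger_gap": opening from 0.0 (shut) to 1.0 (fully open); "gripper_force": force on a finger pad.
Only numpy, scipy, OpenCV 4.12 (cv2) and the standard library are available. Lean on these libraries where they do the work, as an engineer would, in place of code of your own. Each camera call takes 0.05 s, during which the arm holds its last target. There are 200 camera calls.

### The job

Load the bench stapler's magazine: lay the full-length narrow strip of staples, crown up, in the open channel between the nose block and the spring follower. Then push the rail in by its upright tab until it is fully home, so that the follower presses the strip against the nose, and let go.

Things in the scene. Friction and masses are not known exactly. Their poses are not given: they have to be found in the camera images.
- staple_strip: The strip to load: a bar of joined steel wire staples, 100 long x 25 wide x 32 tall mm, 0.11 kg, standing on its legs, crown up. Origin: centre of its underside; x along its length (either end may lead), z up. Grip it across the 25 mm from above. Not to be used: a 45 mm long piece of the same section, and a strip 100 long, 50 wide, 20 tall, too wide for the channel.
- magazine: Fixed magazine on a grey base, 300 x 90 x 8 mm. Origin: centre of the base's underside, on the worktop; x along the channel to the dark nose block, z up. In mm: channel at y 0, x -50 to the nose's face at 110, floor z 10, 33 wide inside, walls to z 18, then lips flaring out to 52 at z 27. Nose: x 110 to 150, top z 56. A strip pressed home has its centre at x 60, y 0, underside z 10.
- rail_tab (a point): Where to push the rail: middle of the rear face of its upright aluminium tab, 54 mm above the worktop, at magazine x = -65 mm minus the rail's opening, y = 0. Tab: 40 mm wide, 15 thick along the channel, top at 75 mm; behind it there is only the 8 mm base and its low runners (14 mm). Axes as the magazine's; push along +x.
- rail (a joint): Opening of the sliding rail, m: 0 closed (its cap butts on the end of the channel), 0.070 fully out; it starts 0.055 to 0.070 open. Pushing it in takes 7 N of friction plus the follower's spring, about 12 N in all at the end; it then stops hard, and stays where it is left.
- follower (a joint): How far the spring follower is pressed back on the rail, m: 0 relaxed, 0.030 at most. It is a black block, 26 mm wide, top 42 mm above the worktop, that rides on the rail ahead of its cap; front face at magazine x = 30 mm minus the rail's opening minus this value. Spring: 1.5 N at 0, 4.5 N at 0.020; reads about 0.020 with the strip loaded and the rail closed.

How it is judged:
By the outcome, as a careful person would: the job done as asked, in the order asked, and still so for the second after the job is handed in, with the robot touching nothing.
It also fails if it takes over 45 s, if anything falls off the work surface, if the arm or the gripper's body presses on something with over 40 N, if the wrist force passes 120 N, or if a joint passes its speed limit or range.

## Working session

There is one attempt and no reset: what is moved stays moved. The work goes in short steps, Python scripts to look and compute and a tool call to move; the robot and the scene stay as the last step left them, time stands still between calls to the robot, and variables do not carry over. Pictures are saved under pics/ and viewed, at most 12 in all, crops included, and the job is handed in when it is done.

Besides the shell and the picture viewer there is one more tool, called as name(argument=value, ...) on one line, values as JSON. drive_tool: Moves the arm, as the interface text tells. Its arguments: {"type":"object","properties":{"motion":{"type":"array","items":{"type":"array","items":{"type":"array","items":{"type":"number"}}}},"squeeze":{"type":"number"}},"required":["motion"]}

```bash
ls; mkdir -p pics
python3 - <<'E'
from station import manip
import cv2
for n in ["scene","side"]:
    im=manip.snapshot(n); cv2.imwrite(f"pics/{n}0.png",im[:,:,::-1]); print(n,manip.camera_model(n))
print(manip.camera_model("wrist"))
print(manip.sense())
E
```

```text
pics
scene {'fov_y': 42.914466986981495, 'cx': 324.84997724817634, 'cy': 203.2855486009774, 'origin': array([ 0.0441488 , -0.85183782,  0.44809333]), 'orientation': array([ 0.53020452, -0.15778837, -0.23895498,  0.7980517 ])}
side {'fov_y': 44.08222672268774, 'cx': 324.1661993107728, 'cy': 202.71263360834413, 'origin': array([0.35415538, 1.00042314, 0.47780154]), 'orientation': array([-0.03680327,  0.5675902 ,  0.81914932, -0.07403565])}
{'fov_y': 60.96252161269534, 'cx': 317.2830466631418, 'cy': 201.24069841369646, 'origin': array([ 0.32829125, -0.53676898,  0.37271559]), 'orientation': array([-0.11485518,  0.07399513, -0.53051443,  0.83659276])}
{'t': 0.1, 'q': array([-1.30948467e+00,  5.28379618e-01,  1.43381309e+00,  6.39827575e-06,
        1.18140805e+00, -1.78528496e-01]), 'qd': array([ 0.00036851, -0.00159776, -0.00141824, -0.0007915 , -0.00234204,
       -0.00063243]), 'tau': array([-5.46087867e-04, -4.43305707e+01, -1.78585696e+01, -2.73449878e-04,
        3.86917251e-03,  3.76850124e-06]), 'tcp_pos': array([ 0.26595908, -0.56485278,  0.23041516]), 'tool_rot': array([ 9.75914661e-01,  2.18150329e-01, -3.85914647e-05, -1.00331274e-03]), 'force': array([-0.48621025, -0.18273296,  0.75419922]), 'ft_torque': array([-0.00737255, -0.01673229, -0.02389563]), 'gripper_force': 0.0, 'finger_gap': 0.9998745155737806}
```

View pics/scene0.png

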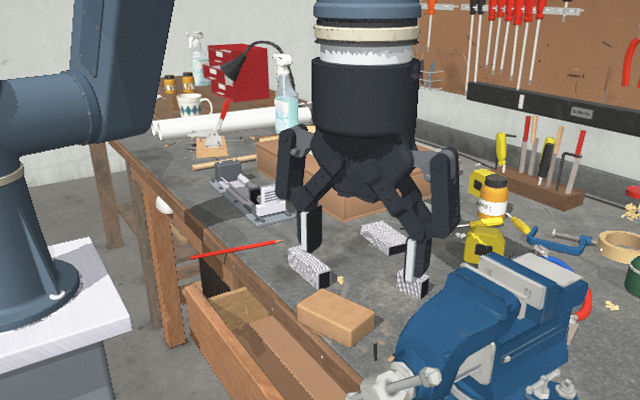

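View pics/side0.png

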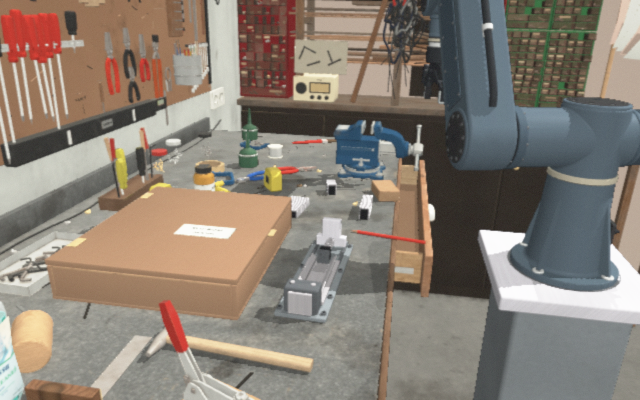

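The scene view shows three strips: a narrow one at about (308,267), a wide one at (385,237) and the short piece at (412,283). The side view shows the magazine, with its nose at (305,295) and tab at (330,233).

```bash
cat > h.py <<'E'
import numpy as np, cv2
from scipy.spatial.transform import Rotation as R
from station import manip
def ray(c,u,v):
    f=200/np.tan(np.radians(c["fov_y"])/2)
    d=R.from_quat(c["orientation"]).apply([(u-c["cx"])/f,-(v-c["cy"])/f,-1]); return np.array(c["origin"]),d
def onz(c,u,v,z):
    o,d=ray(c,u,v); return o+d*(z-o[2])/d[2]
def proj(c,p):
    f=200/np.tan(np.radians(c["fov_y"])/2)
    q=R.from_quat(c["orientation"]).inv().apply(np.array(p)-c["origin"]); return c["cx"]-f*q[0]/q[2], c["cy"]+f*q[1]/q[2]
E
python3 - <<'E'
from h import *
im=manip.snapshot("wrist"); cv2.imwrite("pics/w0.png",im[:,:,::-1])
s=cv2.imread("pics/side0.png")[170:330,260:420]; 
cv2.imwrite("pics/sc.png",cv2.resize(s,None,fx=3.75,fy=3.75,interpolation=cv2.INTER_CUBIC))
c=manip.camera_model("side")
for n,u,v,z in [("nose",305,283,.056),("tab",331,222,.075),("narrow",366,206,.032),("wide",298,206,.02),("short",332,187,.032)]: print(n,onz(c,u,v,z))
E
```

```text
nose [0.49562816 0.28166722 0.056     ]
tab [0.48621602 0.05519089 0.075     ]
narrow [ 0.42939373 -0.167725    0.032     ]
wide [ 0.60315569 -0.15978009  0.02      ]
short [ 0.5353588  -0.29478644  0.032     ]
```

View pics/w0.png

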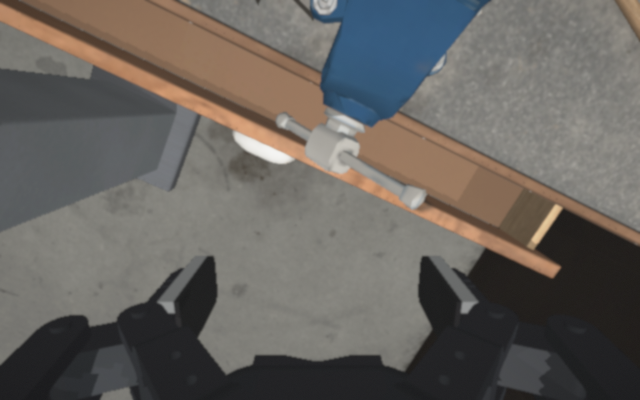

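View pics/sc.png

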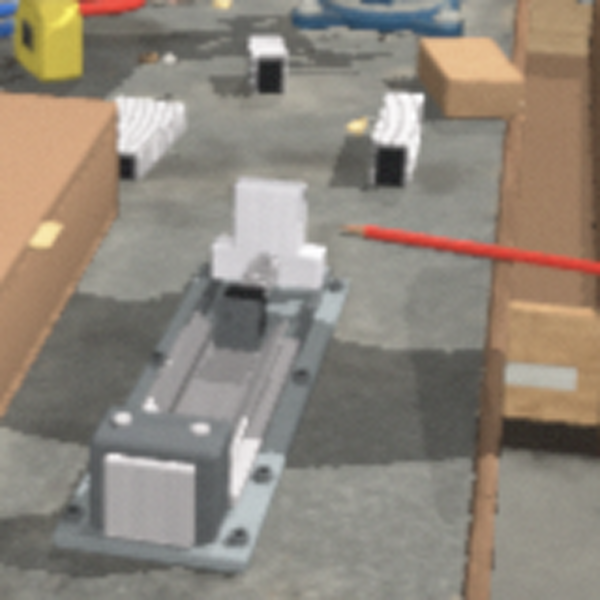

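The wrist view shows only the drawer and the vise. The enlarged side crop shows the magazine pointing roughly along +y, with the narrow strip lying nearly parallel to it. I'll lift the arm and then move above the strip.

drive_tool(motion=[[[85,0,0,-2.5,0],[85,0,0,-3,-1],[85,1.2,-1,-3,-2],[85,10.7,-9.3,-3,-8.1],[85,10.7,-9.3,-3,-8.1],[85,10.7,-9.3,-3,-8.1],[85,10.7,-9.3,-3,-8.1],[85,10.7,-9.3,-3,-8.1],[85,10.7,-9.3,-3,-8.1],[85,10.7,-9.3,-3,-8.1]]])

```text
t: 1.15
tcp_pos: [0.4266, -0.2004, 0.3212]
tool_rot: [0.707, 0.708, 0.0, -0.0]
force: [1.0, -0.3, 0.2]
finger_gap: 0.995
gripper_force: 0.0
```

drive_tool(motion=[[[85,0,0,0,0],[85,0,0,0,0]]])

```text
t: 1.35
tcp_pos: [0.4266, -0.2014, 0.3213]
tool_rot: [0.706, 0.708, -0.0, 0.0]
force: [1.1, -0.2, 0.6]
finger_gap: 0.994
gripper_force: 0.0
```

Run:
```python
from h import *
import json
c=manip.camera_model("wrist")
im=manip.snapshot("wrist"); cv2.imwrite("pics/w1.png",im[:,:,::-1])
json.dump({k:np.array(v).tolist() for k,v in c.items()},open("c1.json","w"))
print(c, manip.sense()["tcp_pos"])
```

```text
{'fov_y': 60.96252161269534, 'cx': 317.2830466631418, 'cy': 201.24069841369646, 'origin': array([ 0.42637257, -0.13337127,  0.463527  ]), 'orientation': array([-1.37244168e-01, -3.97358604e-04,  1.83471916e-03,  9.90535468e-01])} [ 0.42637065 -0.20257159  0.32127367]
```

View pics/w1.png

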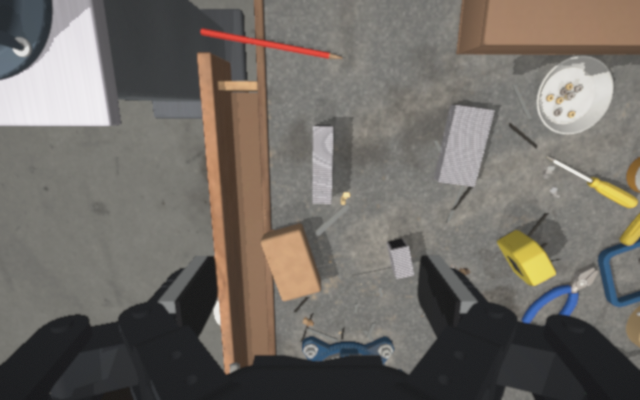

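The narrow full-length strip is upright at cols 312–333, rows 124–204. The wide strip is at (466,145) and the short piece at (400,260). I'll fit the narrow strip's outline, then move on to view the magazine.

Run:
```python
from h import *
import json
c=json.load(open("c1.json"))
g=cv2.cvtColor(cv2.imread("pics/w1.png"),cv2.COLOR_BGR2GRAY)
m=np.zeros_like(g); m[105:225,295:350]=(g[105:225,295:350]>140)*255
m=cv2.morphologyEx(m,cv2.MORPH_CLOSE,np.ones((7,7)))
k=max(cv2.findContours(m,0,2)[0],key=cv2.contourArea)
print(cv2.boundingRect(k),cv2.contourArea(k))
p=np.array([onz(c,u,v,.032)[:2] for u,v in k[:,0,:]+0.0])
(r,s,a)=cv2.minAreaRect((p*1000).astype(np.float32)); print(r,s,a)
```

```text
(312, 126, 38, 99) 1676.5
(444.3243713378906, -222.6326446533203) (128.87576293945312, 48.65837860107422) 89.97232055664062
```

drive_tool(motion=[[[85,1.5,0,0,0],[85,3,0,0,0],[85,5,0.7,0,0],[85,7,1.2,0,0],[85,8.5,1.5,0,0],[85,10,1.7,0,0],[85,11,2,0,0],[85,11,2,0,0],[85,11,2,0,0],[85,11,2,0,0]]])

```text
t: 2.4
tcp_pos: [0.4866, 0.1256, 0.321]
tool_rot: [0.708, 0.706, -0.001, 0.0]
force: [-0.4, -0.5, 0.8]
finger_gap: 0.993
gripper_force: 0.0
```

Run:
```python
from h import *
import json
c=manip.camera_model("wrist")
im=manip.snapshot("wrist"); cv2.imwrite("pics/w2.png",im[:,:,::-1])
json.dump({k:np.array(v).tolist() for k,v in c.items()},open("c2.json","w"))
print(c["origin"], manip.sense()["tcp_pos"])
```

```text
[0.48685688 0.19358873 0.46322087] [0.48653306 0.12543652 0.32108979]
```

View pics/w2.png

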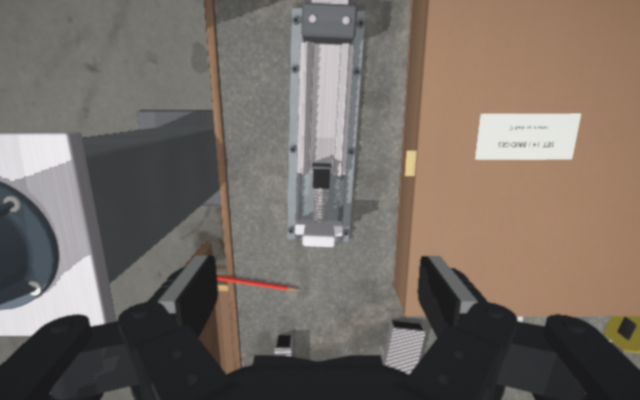

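The magazine is seen from above: nose at (330,20), follower at (321,175), tab at (319,240), base columns about 290–360. The arm is clear of the big box, whose edge is near column 400. I'll enlarge the magazine to get exact edges.

Run:
```python
from h import *
import json
c=json.load(open("c1.json"))
im=cv2.imread("pics/w1.png"); h=cv2.cvtColor(im,cv2.COLOR_BGR2HSV)
m=np.zeros(h.shape[:2],np.uint8); s=(slice(105,225),slice(300,345)); m[s]=((h[s][...,2]>140)&(h[s][...,1]<40))*255
m=cv2.morphologyEx(m,cv2.MORPH_CLOSE,np.ones((3,3)));m=cv2.morphologyEx(m,cv2.MORPH_OPEN,np.ones((5,5)))
k=max(cv2.findContours(m,0,2)[0],key=cv2.contourArea)
print(cv2.boundingRect(k),cv2.contourArea(k))
p=np.array([onz(c,u,v,.032)[:2] for u,v in k[:,0,:]+0.0])
print(cv2.minAreaRect((p*1000).astype(np.float32)))
w=cv2.imread("pics/w2.png")[0:252,280:376]
w=cv2.rotate(w,cv2.ROTATE_90_CLOCKWISE)
cv2.imwrite("pics/mag.png",cv2.resize(w,None,fx=3.125,fy=3.125,interpolation=cv2.INTER_CUBIC))
```

```text
(312, 126, 24, 79) 1488.0
((435.2008361816406, -208.62371826171875), (100.8666763305664, 30.39785385131836), 89.97230529785156)
```

View pics/mag.png

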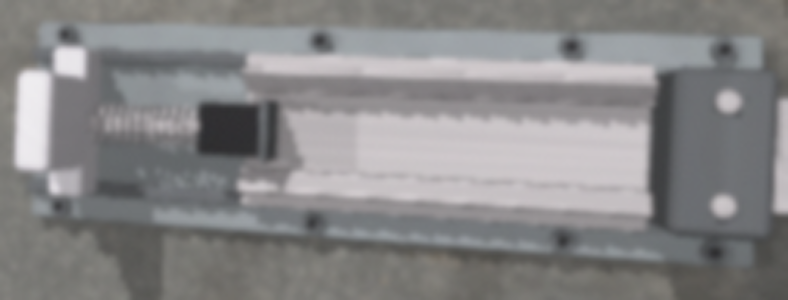

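Run:
```python
from h import *
import json
c=json.load(open("c1.json"))
g=cv2.cvtColor(cv2.imread("pics/w1.png"),cv2.COLOR_BGR2GRAY)
L=[];Rr=[]
for v in range(130,200,3):
    d=np.convolve(g[v,300:350].astype(float),[1,1,-1,-1],'same')  # gradient
    i=d[4:22].argmax()+4; j=d[22:46].argmin()+22
    L.append((300+i-.5,v));Rr.append((300+j-.5,v))
E=[np.array([onz(c,u,v,.032)[:2] for u,v in S]) for S in (L,Rr)]
for e in E:
    f=np.polyfit(e[:,1],e[:,0],1); r=e[:,0]-np.polyval(f,e[:,1]); k=abs(r)<.003; f=np.polyfit(e[k,1],e[k,0],1); print("x at -.21",np.polyval(f,-.21),"slope",f[0],k.sum())
col=g[115:215,318:328].mean(1); d=np.convolve(col,[1,1,-1,-1],'same'); print("rows",115+d[2:30].argmax()+2,115+d[60:98].argmin()+60)
for v in (124.5,204): print(onz(c,322,v,.032))
print(onz(c,322,204,.0))
c=json.load(open("c2.json"))
w=lambda X,Y,z:onz(c,280+Y/3.125-.3,251-X/3.125,z)
up=[(68,35),(321,40),(571,46),(725,50)]; lo=[(61,206),(313,220),(563,240),(714,251)]
U=np.array([w(*p,.009) for p in up]);D=np.array([w(*p,.009) for p in lo]);print(U[:,:2],D[:,:2])
M=(U+D)/2; f=np.polyfit(M[:,1],M[:,0],1); print("axis x=",f,np.degrees(np.arctan2(1,f[0])),M[:,:2])
for p in [(40,27),(760,40),(752,265),(33,215)]: print("corner",w(*p,.008)[:2])
for p in [(667,70),(667,232)]: print("nose front top",w(*p,.056)[:2])
print("tab rear top",w(15,120,.075),"follower front", w(270,130,.042))
```

```text
x at -.21 0.4201134839878251 slope 0.013884056980342006 24
x at -.21 0.44530990131455794 slope 0.010391367790640656 24
rows 127 204
[ 0.43243262 -0.1563431   0.032     ]
[ 0.4332049  -0.25906159  0.032     ]
[ 0.43371155 -0.26838219  0.        ]
[[0.44885849 0.02383242]
 [0.4536717  0.13844141]
 [0.45827813 0.2380302 ]
 [0.46096793 0.29364503]] [[0.52675879 0.02026297]
 [0.53039295 0.13487024]
 [0.53601403 0.23484911]
 [0.53867559 0.28962293]]
axis x= [0.04496318 0.48648228] 87.42553332192703 [[0.48780864 0.02204769]
 [0.49203232 0.13665582]
 [0.49714608 0.23643966]
 [0.49982176 0.29163398]]
corner [0.44477669 0.00977277]
corner [0.45731066 0.30599341]
corner [0.54374963 0.30303871]
corner [0.53127195 0.00612461]
nose front top [0.4703028  0.26491838]
nose front top [0.52712577 0.26478649]
tab rear top [0.48741036 0.02616576 0.075     ] follower front [0.49163792 0.12205977 0.042     ]
```

drive_tool(motion=[[[60,-1.5,-0.2,0,0.07],[60,-3,-0.5,0,0.07],[60,-4.5,-0.7,1,0.07],[60,-6,-1,2,0.07],[60,-7.5,-1.2,3,0.07],[60,-9,-1.5,4,0.07],[60,-10.5,-1.77,5,0.07],[60,-11.15,-1.77,6,0.07],[60,-11.15,-1.77,7,0.07],[60,-11.15,-1.77,7.3,0.07]]])

```text
t: 3.45
tcp_pos: [0.4304, -0.2087, 0.0996]
tool_rot: [0.713, 0.701, -0.0, -0.003]
force: [-1.0, 0.2, 0.1]
finger_gap: 0.702
gripper_force: 0.0
```

drive_tool(motion=[[[60,0,0,0,0],[60,0,0,0,0]]])

```text
t: 3.65
tcp_pos: [0.4334, -0.2071, 0.1034]
tool_rot: [0.711, 0.704, 0.0, 0.001]
force: [-0.7, -0.5, 0.1]
finger_gap: 0.703
gripper_force: 0.0
```

Run:
```python
from h import *
c=manip.camera_model("wrist"); s=manip.sense(); im=manip.snapshot("wrist"); 
for n in ("side","scene"): cv2.imwrite(f"pics/{n}3.png",manip.snapshot(n)[:,:,::-1])
cv2.imwrite("pics/w3.png",im[:,:,::-1])
print(s["tcp_pos"],R.from_quat(s["tool_rot"]).as_matrix()[:,0])
for p in [(.4202,-.158,.032),(.4452,-.158,.032),(.4202,-.259,.032),(.4452,-.259,.032)]: print(proj(c,p))
g=cv2.cvtColor(im,cv2.COLOR_RGB2GRAY)
for y in (-.2,-.18,-.165):
    u,v=proj(c,(.4327,y,.032)); v=int(round(v))
    d=np.convolve(g[v].astype(float),[1,1,-1,-1],'same'); a=int(u)
    i=a-50+d[a-50:a-10].argmax(); j=a+10+d[a+10:a+50].argmin()
    print(y,onz(c,i-.5,v,.032)[:2],onz(c,j-.5,v,.032)[:2])
```

```text
[ 0.43342301 -0.20712675  0.10335508] [ 1.00050424e-02  9.99949714e-01 -6.83907452e-04]
(np.float64(294.8606859204717), np.float64(137.04536802515162))
(np.float64(335.1815920080911), np.float64(136.64664592676036))
(np.float64(298.8333139902268), np.float64(283.11125007336295))
(np.float64(334.5022831707457), np.float64(282.7758413148169))
-0.2 [ 0.42011682 -0.19988018] [ 0.44495304 -0.20012998]
-0.18 [ 0.42063904 -0.17999296] [ 0.44550789 -0.1802395 ]
-0.165 [ 0.42103884 -0.16476759] [ 0.44543221 -0.16500673]
```

View pics/w3.png

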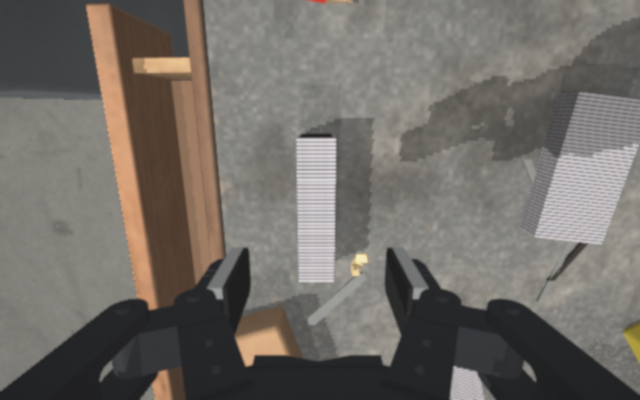

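The strip is centred under the fingers at cols 297–335, rows 137–283, which matches the prediction to within 1 mm. I'll descend and grip.

drive_tool(motion=[[[60,-0.04,-0.03,0.7,0],[60,-0.04,-0.03,1.4,0],[60,-0.04,-0.03,2.0,0],[60,-0.04,-0.03,2.5,0],[60,-0.04,-0.03,2.75,0],[60,-0.04,-0.03,2.85,0],[60,-0.04,-0.03,2.85,0],[60,-0.04,-0.03,2.85,0]]], squeeze=40)

```text
t: 4.6
tcp_pos: [0.4329, -0.2083, 0.0176]
tool_rot: [0.71, 0.704, 0.0, 0.001]
force: [-0.0, 0.4, 0.2]
finger_gap: 0.7
gripper_force: 0.0
```

drive_tool(motion=[[[20,0,0,0,0],[15,0,0,0,0],[15,0,0,0,0],[15,0,0,0,0],[15,0,0,0,0],[15,0,0,0,0],[15,0,0,0,0]]])

```text
t: 5.3
tcp_pos: [0.4327, -0.2084, 0.0174]
tool_rot: [0.711, 0.704, 0.0, 0.001]
force: [0.3, 0.8, 6.3]
finger_gap: 0.285
gripper_force: 40.7
```

drive_tool(motion=[[[15,0,0,-0.5,0],[15,0,0,-1.5,0],[15,0,0,-2.7,0],[15,0.3,0,-3.7,0],[15,1.3,0.2,-4,0.1],[15,2.5,0.4,-4,0.24],[15,3.8,0.6,-4,0.24],[15,5.1,0.8,-4,0.24],[15,6.4,1,-4,0.24],[15,7,1,-4,0.24]]])

```text
t: 6.3
tcp_pos: [0.4641, 0.0043, 0.1367]
tool_rot: [0.721, 0.693, 0.0, -0.0]
force: [0.4, -0.0, -1.3]
finger_gap: 0.279
gripper_force: 40.0
```

drive_tool(motion=[[[15,1.2,0.2,0,0],[15,2.4,0.4,0,0],[15,3.6,0.6,0,0],[15,4.8,0.9,0,0],[15,6,0.9,0,0],[15,6.7,0.95,0,0],[15,7.0,0.97,0,0],[15,7,0.97,0,0],[15,7,0.97,0,0],[15,7,0.97,0,0]]])

```text
t: 7.3
tcp_pos: [0.5023, 0.2088, 0.1367]
tool_rot: [0.723, 0.691, -0.0, -0.0]
force: [-0.3, -0.3, -1.1]
finger_gap: 0.282
gripper_force: 40.0
```

Run:
```python
from h import *
c=manip.camera_model("wrist"); s=manip.sense(); im=manip.snapshot("wrist"); 
cv2.imwrite("pics/w4.png",im[:,:,::-1])
M=R.from_quat(s["tool_rot"]).as_matrix(); a=np.radians(87.55); ax=np.array([np.cos(a),np.sin(a),0])
T=np.array([.4943,.1562,0])+.055*ax; d=M.T@(T-s["tcp_pos"]); print(s["tcp_pos"],np.degrees(np.arctan2(M[1,0],M[0,0])),s["finger_gap"],"need units",d/.03)
```

```text
[0.50234694 0.20884499 0.13669487] 87.43671515767178 0.28158055209335325 need units [ 0.07066842 -0.18952883  4.55660914]
```

View pics/w4.png

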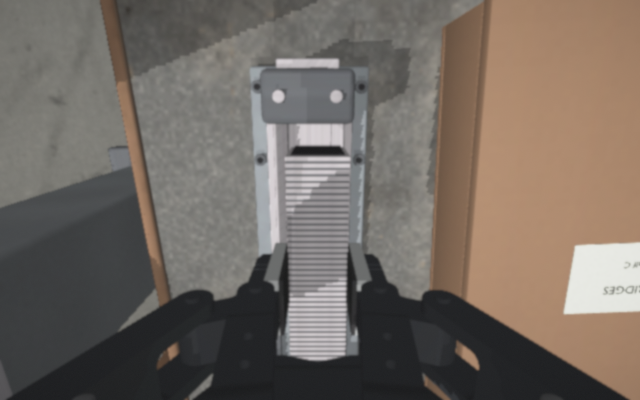

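The strip is held straight, with its front edge at row 157, cols 286–350. The nose is at cols 261–355 with bolts at (278,96) and (336,96). Base screws at (257,88), (361,87), (261,158) and (359,158) let me check the lateral line.

Run:
```python
from h import *
c=manip.camera_model("wrist")
a=np.radians(87.55); ax=np.array([np.cos(a),np.sin(a)]); n=np.array([-ax[1],ax[0]]); O=np.array([.4943,.1562])
for A,B,z in [((257,88),(361,87),.009),((261,158),(359,158),.009),((278,96),(336,96),.057),((261,97),(355,97),.056)]:
    P=(onz(c,*A,z)+onz(c,*B,z))[:2]/2; print("mid",P,"along,lat",(P-O)@ax,(P-O)@n)
z=.1367+.014
P=[onz(c,u,157,z)[:2] for u in(286,350)]; P=sum(P)/2; T=manip.sense()["tcp_pos"][:2]; print("strip front rel tcp",(P-T)@ax,(P-T)@n, np.linalg.norm(onz(c,286,157,z)-onz(c,350,157,z)))
print("nose front edge",[(onz(c,u,122,.056)[:2]-O)@ax for u in(265,350)])
```

```text
mid [0.49993668 0.28995016] along,lat 0.13386885017268277 8.596156975437241e-05
mid [0.49801943 0.23663721] along,lat 0.08052268359360476 -0.00027753848000711747
mid [0.49945425 0.28262838] along,lat 0.1265331400906119 0.000254964760422439
mid [0.50002179 0.28202802] along,lat 0.1259575987426729 -0.00033772374908163
strip front rel tcp 0.049139182540024626 -0.0004920499020547882 0.024219294947212554
nose front edge [np.float64(0.11071114586756219), np.float64(0.11061422561528182)]
```

drive_tool(motion=[[[15,0.07,-0.19,0,0],[15,0.07,-0.19,0.5,0],[15,0.07,-0.19,1.2,0],[15,0.07,-0.19,1.9,0],[15,0.07,-0.19,2.3,0],[15,0.07,-0.19,2.6,0],[15,0.07,-0.19,2.6,0]]])

```text
t: 8.05
tcp_pos: [0.4963, 0.2122, 0.058]
tool_rot: [0.722, 0.692, -0.001, -0.001]
force: [1.0, 0.6, -0.9]
finger_gap: 0.28
gripper_force: 40.0
```

drive_tool(motion=[[[15,0,0,0.2,0],[15,0,0,0.4,0],[15,0,0,0.6,0],[15,0,0,0.8,0],[15,0,0,0.92,0],[15,0,0,1.0,0],[15,0,0,1.0,0]]])

```text
t: 8.75
tcp_pos: [0.4968, 0.2124, 0.0284]
tool_rot: [0.722, 0.692, -0.0, -0.0]
force: [-0.4, 0.7, -2.0]
finger_gap: 0.28
gripper_force: 40.0
```

drive_tool(motion=[[[15,0,0,0.03,0],[15,0,0,0.03,0],[40,0,0,0.03,0],[40,0,0,0.03,0],[40,0,0,0.03,0],[40,0,0,-0.3,0],[40,0,0,-1,0],[40,0,0,-2.2,0],[40,0,0,-3.5,0],[40,0,0,-3.6,0]]])

```text
t: 9.75
tcp_pos: [0.5002, 0.2133, 0.142]
tool_rot: [0.722, 0.692, 0.004, 0.003]
force: [0.3, -0.2, 0.9]
finger_gap: 0.466
gripper_force: 0.0
```

Run:
```python
from h import *
c=manip.camera_model("wrist"); s=manip.sense(); w=manip.snapshot("wrist")[:,:,::-1]; sd=manip.snapshot("side")[:,:,::-1]
print(s["tcp_pos"],s["force"])
sd=cv2.resize(sd[200:330,260:390],(400,400),interpolation=cv2.INTER_CUBIC)
cv2.imwrite("pics/p5.png",np.hstack([w[:,200:500],sd]))
```

```text
[0.50024628 0.21326223 0.14203498] [ 0.32172607 -0.21591001  0.90004929]
```

View pics/p5.png

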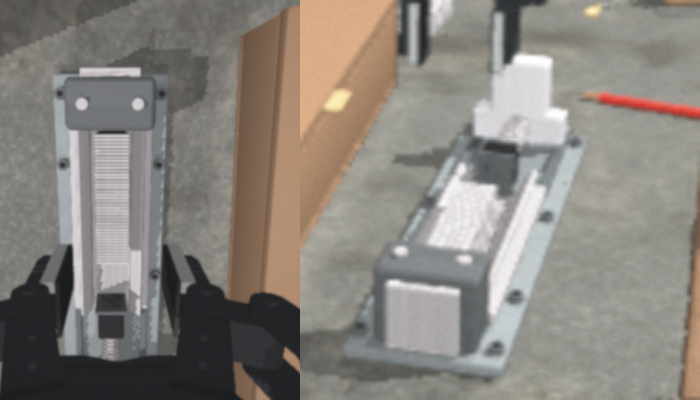

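The strip lies flat in the channel, crown up, between the nose and the follower. Next I'll shut the fingers and go behind the tab.

drive_tool(motion=[[[0,-1.2,0,0,0],[0,-2.4,0,0,0],[0,-3.7,0,0,0],[0,-5,0,0,0],[0,-6.2,0,0,0],[0,-7.1,0,0,0],[0,-7.37,0,0,0],[0,-7.37,0,0,0],[0,-7.37,0,0.8,0],[0,-7.37,0,1.6,0]]])

```text
t: 10.85
tcp_pos: [0.4876, -0.0072, 0.0884]
tool_rot: [0.722, 0.692, 0.0, 0.0]
force: [0.3, -0.4, -0.3]
finger_gap: 0.002
gripper_force: 0.0
```

Run:
```python
from h import *
s=manip.sense(); M=R.from_quat(s["tool_rot"]).as_matrix(); a=np.radians(87.55); ax=np.array([np.cos(a),np.sin(a),0])
O=np.array([.4943,.1562,.04]); 
for al in (-.165,-.08): print(al,M.T@(O+al*ax-s["tcp_pos"])/.03)
print(s["tcp_pos"],s["finger_gap"])
```

```text
-0.165 [-0.04863085 -0.01163443  1.61398354]
-0.08 [ 2.78470218 -0.01043101  1.61454534]
[ 0.48760208 -0.00721358  0.08842016] 0.0020930600643951623
```

drive_tool(motion=[[[0,-0.05,0,0.8,0],[0,-0.05,0,1.5,0],[0,-0.05,0,1.6,0],[0,0.2,0,1.6,0],[0,0.5,0,1.6,0],[0,0.7,0,1.6,0],[0,0.9,0,1.6,0],[0,1.1,0,1.6,0],[0,1.3,0,1.6,0],[0,1.5,0,1.6,0]]])

```text
t: 11.85
tcp_pos: [0.4898, 0.0359, 0.0418]
tool_rot: [0.722, 0.692, -0.0, 0.001]
force: [-0.2, -7.1, 1.2]
finger_gap: 0.003
gripper_force: 3.7
```

drive_tool(motion=[[[0,0.2,0,0,0],[0,0.4,0,0,0],[0,0.6,0,0,0],[0,0.8,0,0,0],[0,0.9,0,0,0],[0,1.0,0,0,0],[0,1.0,0,0,0]]])

```text
t: 12.55
tcp_pos: [0.4912, 0.0658, 0.0418]
tool_rot: [0.722, 0.692, 0.0, 0.001]
force: [-0.1, -6.2, 2.2]
finger_gap: 0.003
gripper_force: 3.2
```

drive_tool(motion=[[[0,0.1,0,0,0],[0,0.2,0,0,0],[0,0.28,0,0,0],[0,0.35,0,0,0],[0,0.4,0,0,0],[0,0.4,0,0,0]]])

```text
t: 13.15
tcp_pos: [0.4917, 0.0772, 0.0418]
tool_rot: [0.722, 0.692, -0.0, 0.001]
force: [-0.2, -8.4, 2.0]
finger_gap: 0.003
gripper_force: 4.7
```

drive_tool(motion=[[[0,0.03,0,0,0],[0,0.06,0,0,0],[0,0.06,0,0,0]]])

```text
t: 13.45
tcp_pos: [0.4918, 0.0788, 0.0418]
tool_rot: [0.722, 0.692, -0.0, 0.002]
force: [-0.6, -10.5, 2.2]
finger_gap: 0.001
gripper_force: 5.2
```

drive_tool(motion=[[[0,0.04,0,0,0],[0,0.07,0,0,0],[0,0.07,0,0,0]]])

```text
t: 13.75
tcp_pos: [0.4919, 0.0807, 0.0418]
tool_rot: [0.722, 0.692, -0.0, 0.002]
force: [-0.7, -11.4, 2.4]
finger_gap: 0.0
gripper_force: 5.8
```

drive_tool(motion=[[[0,0.04,0,0,0],[0,0.07,0,0,0],[0,0.07,0,0,0]]])

```text
t: 14.05
tcp_pos: [0.4919, 0.0807, 0.0419]
tool_rot: [0.721, 0.693, -0.002, 0.002]
force: [-1.9, -22.0, 2.9]
finger_gap: -0.001
gripper_force: 10.9
```

The rail hit its hard stop: the force rose to 22 N with no further motion. Now I'll back off, lift and check.

drive_tool(motion=[[[0,-0.3,0,0,0],[0,-1,0,0,0],[0,-1.5,0,-0.5,0],[0,-1.7,0,-1.5,0],[0,-1.7,0,-3,0],[0,-0.7,0,-4.5,0],[0,0.5,0,-5.5,0],[0,1.5,0,-5.5,0],[0,2.2,0,-5.5,0],[0,2.2,0,-5.5,0]]])

```text
t: 15.05
tcp_pos: [0.494, 0.1532, 0.207]
tool_rot: [0.721, 0.693, 0.001, 0.0]
force: [0.1, 0.5, -0.6]
finger_gap: 0.003
gripper_force: 0.0
```

Run:
```python
from h import *
c=manip.camera_model("wrist"); w=manip.snapshot("wrist")[:,:,::-1]
print(manip.sense()["tcp_pos"])
a=np.radians(87.55); ax=np.array([np.cos(a),np.sin(a),0]); O=np.array([.4943,.1562,0])
w=np.ascontiguousarray(w)
for al,z in [(.11,.042),(.01,.042),(-.065,.075),(-.05,.018)]: print(al,z,proj(c,O+al*ax+[0,0,z]))
cv2.imwrite("pics/w6.png",cv2.resize(w[:300,200:440],None,fx=2,fy=2,interpolation=cv2.INTER_CUBIC))
```

```text
[0.49379818 0.15178797 0.20645183]
0.11 0.042 (np.float64(317.3154464757848), np.float64(49.5881242809549))
0.01 0.042 (np.float64(316.89323379864055), np.float64(168.07552262749806))
-0.065 0.075 (np.float64(316.6577391939518), np.float64(258.9398412173564))
-0.05 0.018 (np.float64(316.64765558327986), np.float64(221.59086824578267))
```

View pics/w6.png

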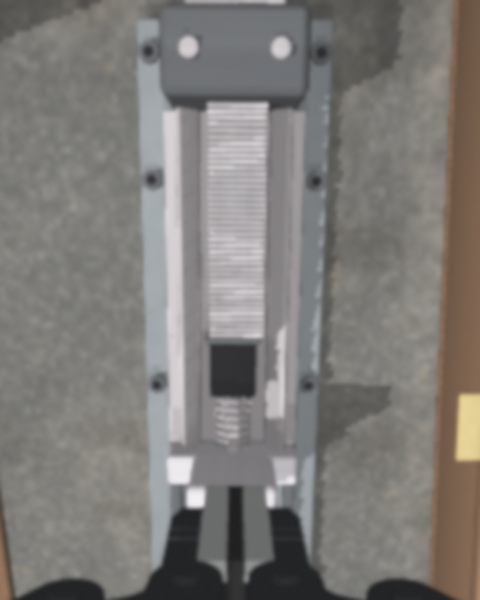

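The strip is against the nose (rows 50–169, where 50–168 was predicted for home). The follower is compressed against it, the cap butts on the channel end, and the gripper is clear.

```bash
python3 -c "
from station import manip
print(manip.sign_off())"
```

```text
the job is handed in; nothing more can be done
None
```

I loaded the narrow full-length strip crown up, pushed the rail in to its hard stop so the follower presses the strip against the nose, backed the arm clear, and handed the job in at about 15 s on the robot's clock; no verdict came back.

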